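# Seat a detector housing in the alignment nest

### The job

Put the detector housing with the square-cornered tower into the alignment nest: set it flat on the bare plate with its long side along the long rail but clear of both the rail and the end stop, and push it down firmly. Then, keeping it down on the plate, slide it squarely against the long rail first, while still clear of the end stop, and after that along the rail until it butts against the end stop, and let go.

Things in the scene. Friction and masses are not known exactly. Their poses are not given: they have to be found in the camera images.
- nest: Fixed dark steel plate 190 (x) x 220 (y) x 12 (z) mm with rail and end stop on it. Origin: centre of its underside, on the table; z up, yaw within 20 deg. Bare top face (z = 12 mm): x from -95 to +70 (rail), y from -110 to +85 mm (stop). A housing butted against both has its axis at x = +35, y = +35 mm, its middle point at z = 47 mm, its long (y) side along the rail.
- rail: Long rail: plain steel bar 22 (x) x 216 (y) x 18 (z) mm fixed along the plate's +x edge (far from the robot). Origin: centre of its underside, on the plate's top; axes as the nest's. The face to butt against looks to -x, 11 mm from the origin. Its top is 6 mm below the top of the flange of a housing on the plate.
- stop: End stop: plain short steel bar 60 (x) x 22 (y) x 18 (z) mm fixed on the plate's +y (left) edge, beside the rail's end. Origin: centre of its underside, on the plate's top; axes as the nest's. The face to butt against looks to -y, 11 mm from the origin.
- housing_mid (a point): Loose aluminium housing, 0.25-0.45 kg: flange 70 (x) x 100 (y) x 24 mm tall; centred on it a rectangular tower 28 (x) x 44 (y) x 46 mm tall, flat top; grip its bare +x/-x faces. Brass socket (6 mm) on each +y/-y face. Same either way round. Point: on its axis, 35 mm above underside. Starts on the table right of the nest, y axis within 35 deg of world y. Look-alikes: round turret; low cover with two sockets.
Not all that is in view belongs to the job. What is shaped like the part that bears housing_mid but green is not meant.

How it is judged:
By the outcome, as a careful person would: the job done as asked, in the order asked, and still so for the second after the job is handed in, with the robot touching nothing.
It also fails if it takes over 42 s, if anything falls off the work surface, if the arm or the gripper's body presses on something with over 40 N, if the wrist force passes 120 N, or if a joint passes its speed limit or range.

### The arm

A 6-joint arm with a two-finger parallel gripper is mounted at the origin on the work surface. World frame = base frame: x ahead of the robot, y to its left, z up, the work surface at z = 0. Lengths are in m, angles in rad, forces in N, time in s.
With the tool pointing down it reaches from about 0.3 to 0.85 m from the base axis. Payload 4.2 kg.
Tool frame: the origin (TCP) lies at the very end of the fingers, on their centre line; the grasp point (between the pads) lies 19 mm behind it; z points along the fingers, y is the line along which they close (so a half turn about z gives the same grasp; the last joint's range is limited). The gripper opens to 91 mm and grips with 3 to 60 N. Pads are 32 mm wide; open, the fingers measure 118 mm over their backs; the gripper's body (76 mm by 178 mm) begins 60 mm behind the grasp point.
Start: joints at [1.156, 0.32, 1.565, -0, 1.257, -0.02], TCP at [0.221, 0.531, 0.214] pointing down, gripper open.
Joint ranges: [-3.11, 3.11], [-0.84, 2.01], [0.21, 2.61], [-1.34, 4.49], [0.05, 2.63], [-2.56, 2.56]. Speed limits (rad/s): [2.57, 2.57, 3.14, 3.14, 3.14, 3.14].

### API

Orientations are given as a rotation vector (axis times angle).
In Python, from plant import sense, vision, job gives the robot as it stands.
- The arm moves only by the tool apply_moves, never from a script. Its argument "motion" is text: rows parted by semicolons, each of 5 numbers parted by spaces: the closure in counts, from 0 (fully open) to 255 (shut), then the shift along the tool's x, y, z in mm, then the turn about the tool's z in rad. A call has 1 to 10 rows; each row shifts and turns the commanded pose from where the row before left it, along the tool's axes as they then stand; what a row does not reach is not made up. A row lasts 1/10 s, in which the tool goes at most 50 mm and 8.59 degrees, less where a joint would pass 70% of its speed; a pose out of reach is approached as far as the arm can. A call is refused whole if a number of a shift passes 50 or a number of a turn 0.15, either way. A call with a gripper value outside its range is refused whole. The fingers move at their own pace and stop on an object; "squeeze" is the grip in N (left out, the last holds). Time passes only in rows, so rows that do not move let the fingers close. It gives the time, the measured TCP pose, the force and the opening at its end, in the units of the state.
- sense(): the state, without advancing time (a new reading comes with each control period).
- vision.grab_frame(name): name is "side" or "top"; returns the picture (400x640x3 uint8, red, green, blue); there is no depth.
- vision.calibration(name): a dict with "fx", "fy", "cx", "cy" (pixels), "rvec" (rotation vector, rad) and "tvec" (3), from world to camera coordinates, as OpenCV has them. Camera axes: x right, y down, z forward; pixel columns grow to the right and rows downward; lengths in m; the calibration is good to about 2 mm. A picture is of the moment at which its call begins. calibration takes no time and is no camera call.
- job.job_done(): hands the job in, once; it reports no verdict.
The state is a dict: "time": time; "joints": joint angles; "dq": joint speeds; "joint_efforts": joint torques, N m; "position": TCP position; "tool_rot": TCP orientation; "contact_force": force on the tool from outside, world axes, zero at the start; "torque": the same for the moment, N m; "opening": opening from 0.0 (shut) to 1.0 (fully open).
Only numpy, scipy, OpenCV 4.12 (cv2) and the standard library are available. Lean on these libraries where they do the work, as an engineer would, in place of code of your own. Each camera call takes 0.05 s, during which the arm holds its last target. There are 200 camera calls.

## Working session

There is one attempt and no reset: what is moved stays moved. The work goes in short steps, Python scripts to look and compute and a tool call to move; the robot and the scene stay as the last step left them, time stands still between calls to the robot, and variables do not carry over. Pictures are saved under pics/ and viewed, on a budget of 10 in all, crops included, one or two more only if the job needs it, and the job is handed in when it is done.

Besides the shell and the picture viewer there is one more tool, called after ">>>" as name(argument=value, ...) on one line, values as JSON. apply_moves: Moves the arm, as the interface text tells. Its arguments: {"type":"object","properties":{"motion":{"type":"string"},"squeeze":{"type":"number"}},"required":["motion"]}

```bash
ls; mkdir -p pics; python3 - <<'E'
from plant import sense, vision, job
import cv2, numpy as np
for n in("top","side"):
    im=vision.grab_frame(n); cv2.imwrite(f"pics/{n}0.png",im[:,:,::-1]); c=vision.calibration(n)
    R=cv2.Rodrigues(np.array(c["rvec"],float))[0]; print(n,c,"cam",-R.T@np.array(c["tvec"]))
print(sense())
E
```

```text
pics
top {'fx': 384.72171336960946, 'fy': 384.72171336960946, 'cx': 326.9760751245523, 'cy': 197.0951476235163, 'rvec': array([ 2.21800047, -2.19839491,  0.09871745]), 'tvec': array([-0.00379914,  0.449261  ,  0.98415003])} cam [0.39253794 0.03238301 1.00760433]
side {'fx': 424.87343742115354, 'fy': 424.87343742115354, 'cx': 319.0223706753783, 'cy': 199.29560745767512, 'rvec': array([ 2.18032879, -0.32172216,  0.13872711]), 'tvec': array([-0.4184292 ,  0.15690739,  0.97206898])} cam [ 0.2197295  -0.78611119  0.69164238]
{'time': 0.1, 'joints': array([ 1.15597476e+00,  3.20222170e-01,  1.56554664e+00, -1.51918671e-05,
        1.25740477e+00, -2.00190426e-02]), 'dq': array([-0.00127889, -0.00181338, -0.00294163,  0.00132766,  0.00078483,
       -0.00016135]), 'joint_efforts': array([ 1.87537204e-03, -4.13333309e+01, -2.32506180e+01,  7.28410366e-02,
        4.21131158e-02, -5.37844107e-05]), 'position': array([0.2209918 , 0.5303477 , 0.21321173]), 'tool_rot': array([-6.16063046e-01, -3.08026149e+00,  2.42948448e-03]), 'contact_force': array([-0.38753006, -0.0777675 ,  0.33054169]), 'torque': array([ 0.00017789,  0.04982757, -0.01858436]), 'opening': 1.0031365646113326}
```

View pics/top0.png

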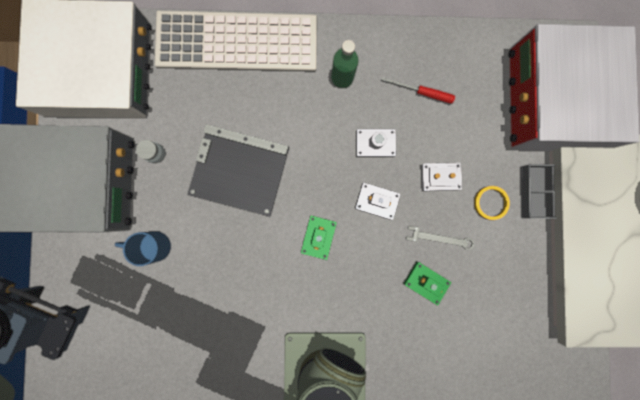

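View pics/side0.png

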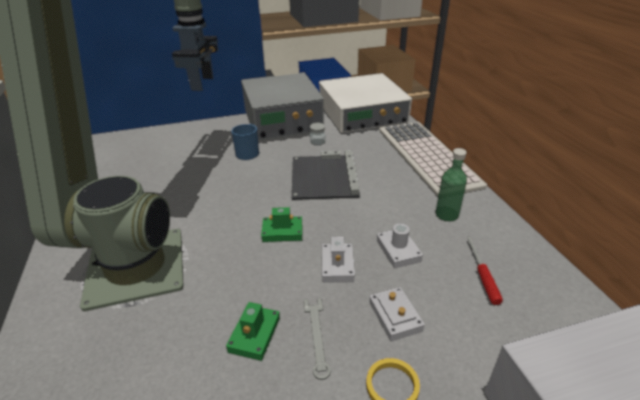

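Candidates: (378,201) white with a rectangular tower, (376,143) round turret, (442,177) low cover with two sockets; the green ones at (319,238) and (428,283) are excluded. (378,201) fits. I'll confirm it in a crop and measure.

```bash
cat > h.py <<'E'
import cv2, numpy as np
from plant import sense, vision, job
def cam(n):
    c=vision.calibration(n); K=np.array([[c["fx"],0,c["cx"]],[0,c["fy"],c["cy"]],[0,0,1]])
    return K,cv2.Rodrigues(np.array(c["rvec"],float))[0],np.array(c["tvec"],float)
def ray(n,uv,z):
    K,R,t=cam(n); uv=np.atleast_2d(uv).astype(float); o=-R.T@t
    d=np.c_[uv,np.ones(len(uv))]@np.linalg.inv(K).T@R
    return o+d*((z-o[2])/d[:,2])[:,None]
def proj(n,P):
    K,R,t=cam(n); return cv2.projectPoints(np.atleast_2d(P).astype(float),R,t,K,None)[0][:,0]
def rect(P):  # centre, sizes, yaw of long side relative to world y
    P=np.asarray(P)[:,:2]; (c,s,a)=cv2.minAreaRect((P*1000).astype(np.float32))
    b=cv2.boxPoints((c,s,a)); e=b[1]-b[0]; f=b[2]-b[1]; l=e if np.hypot(*e)>np.hypot(*f) else f
    l=l*np.sign(l[1]); return np.round(c,1),np.round(sorted(s),1),np.degrees(np.arctan2(-l[0],l[1])),b
def blob(mask,uv):
    n,L,s,c=cv2.connectedComponentsWithStats(mask.astype(np.uint8)); l=L[uv[1],uv[0]]
    return (L==l).astype(np.uint8) if l else None
E
python3 - <<'E'
from h import *
im=cv2.imread("pics/top0.png"); sd=cv2.imread("pics/side0.png")
hsv=cv2.cvtColor(im,cv2.COLOR_BGR2HSV)
print("px",im[192,370],im[201,378],im[165,240],im[134,240],im[230,260],im[150,204])
a=cv2.resize(im[175:230,345:415],None,fx=8,fy=8,interpolation=cv2.INTER_CUBIC)[:440]
b=cv2.resize(im[120:220,180:300],None,fx=5,fy=5,interpolation=cv2.INTER_CUBIC)
c=cv2.resize(sd[225:290,310:365],None,fx=4,fy=4,interpolation=cv2.INTER_CUBIC)
o=np.zeros((600,800,3),np.uint8); 
a=cv2.resize(a,(400,314)); b=cv2.resize(b,(400,333))
o[:314,:400]=a; o[:333,400:]=b; o[335:335+260,:220]=c
d=cv2.resize(sd[140:205,280:370],None,fx=4,fy=4,interpolation=cv2.INTER_CUBIC); o[335:595,400:760]=d
cv2.imwrite("pics/crop1.png",o)
g=im.min(2)
for th in(150,165,180):
    m=blob(g>th,(370,192))
    if m is None: print("none"); continue
    ct=max(cv2.findContours(m,0,2)[0],key=cv2.contourArea)[:,0]
    print(th,m.sum(),rect(ray("top",ct,.024))[:3])
dm=blob(im.max(2)<85,(240,175)); ct=max(cv2.findContours(dm,0,2)[0],key=cv2.contourArea)[:,0]
r=rect(ray("top",ct,.012)); print("dark",dm.sum(),r)
E
```

```text
px [234 234 236] [218 216 218] [88 87 89] [164 175 174] [149 154 157] [165 175 173]
150 1151 (array([ 444.1, -138.3]), array([ 85.1, 129.4]), np.float32(-17.348999))
165 1026 (array([ 440.6, -130.8]), array([ 72. , 102.1]), np.float32(-16.51092))
180 975 (array([ 440.6, -130.4]), array([ 70.9, 100.5]), np.float32(-16.335531))Traceback (most recent call last):
  File "<stdin>", line 19, in <module>
ValueError: max() iterable argument is empty
```

View pics/crop1.png

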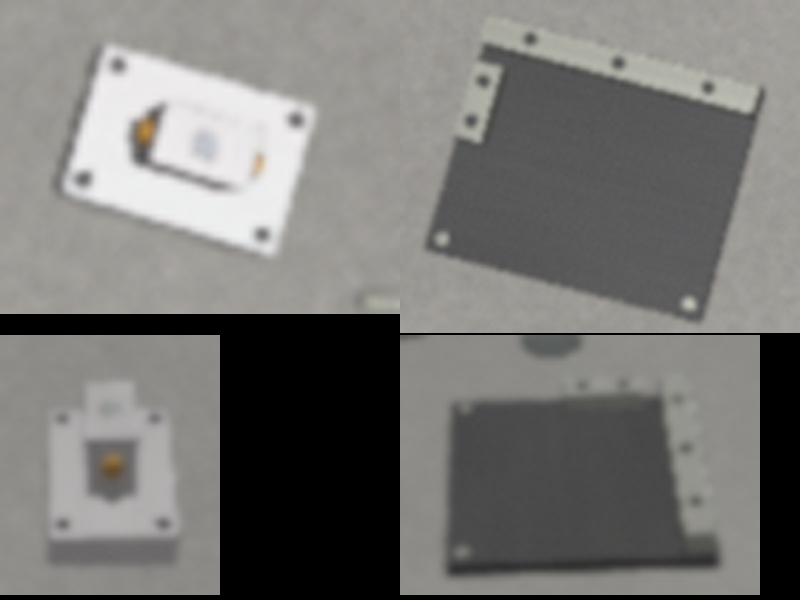

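The crop confirms it: the part at (378,201) has a square-cornered tower, and its flange measures 71x100 mm, as it should. The nest is open, with the rail at the top and the stop at the left. Next I measure the nest.

```bash
python3 - <<'E'
from h import *
im=cv2.imread("pics/top0.png")
f=4; roi=im[115:225,175:305]
up=cv2.resize(roi,None,fx=f,fy=f,interpolation=cv2.INTER_CUBIC).max(2)
px=lambda c:(c+.5)/f-.5+np.array([175,115])
dm=blob(up<122,(int((240-175)*f),int((175-115)*f)))
ct=px(max(cv2.findContours(dm,0,1)[0],key=cv2.contourArea)[:,0])
W=ray("top",ct,.012); c,s,y,b=rect(W); print("dark",c,s,y,b)
# edges in frame by yaw
for it in range(2):
    th=np.radians(y); ex=np.array([np.cos(th),np.sin(th)]); ey=np.array([-np.sin(th),np.cos(th)])
    u=W[:,:2]*1000@ex; v=W[:,:2]*1000@ey
    def fit(sel,a,bb):
        p=np.polyfit(a[sel],bb[sel],1); r=abs(bb-np.polyval(p,a)); q=sel&(r<1); p=np.polyfit(a[q],bb[q],1)
        return np.round([np.polyval(p,a[q].mean()),np.degrees(np.arctan(p[0])),q.sum()],2)
    um,uM,vm,vM=u.min(),u.max(),v.min(),v.max()
    inner=(v>vm+20)&(v<vM-40)
    lo=fit(inner&(u<um+8),v,u); hi=fit(inner&(u>uM-14)&(u>um+100),v,u)
    inu=(u>um+20)&(u<um+85)
    r=fit(inu&(v<vm+10),u,v); l=fit(inu&(v>vM-10),u,v)
    print(y,"-x",lo,"rail",hi,"-y",r,"+y",l)
    st=(u>um+118)&(u<um+155)&(v>vM-45)&(v<vM-3); print("stop v", fit(st,u,v) if st.sum()>5 else None)
    y=y-(lo[1])  # refine by -x edge
    y=float(y)
np.save("dark.npy",W)
E
```

```text
dark [515.8 229.9] [189.3 222. ] -14.401343 [[396.51163 145.94125]
 [579.8805   98.85558]
 [635.0956  313.8832 ]
 [451.72668 360.96887]]Traceback (most recent call last):
  File "<stdin>", line 18, in <module>
  File "<stdin>", line 14, in fit
    raise TypeError("expected non-empty vector for x")
TypeError: expected non-empty vector for x
```

```bash
python3 - <<'E'
from h import *
W=np.load("dark.npy"); y=-14.4
for it in range(2):
    th=np.radians(y); ex=np.array([np.cos(th),np.sin(th)]); ey=np.array([-np.sin(th),np.cos(th)])
    u=W[:,:2]*1000@ex; v=W[:,:2]*1000@ey
    def fit(sel,a,bb):
        if sel.sum()<5: return None
        p=np.polyfit(a[sel],bb[sel],1); r=abs(bb-np.polyval(p,a)); q=sel&(r<1.5)
        p=np.polyfit(a[q],bb[q],1); return np.round([np.polyval(p,a[q].mean()),np.degrees(np.arctan(p[0])),q.sum()],2)
    um,uM,vm,vM=u.min(),u.max(),v.min(),v.max()
    iv=(v>vm+20)&(v<vM-45); iu=(u>um+20)&(u<um+90)
    lo=fit(iv&(u<um+10),v,u); ra=fit(iv&(u>um+145),v,u); r=fit(iu&(v<vm+12),u,v); l=fit(iu&(v>vM-12),u,v)
    st=fit((u>um+115)&(u<um+150)&(v>vM-45)&(v<vM-15),u,v)
    print(round(y,2),"-x",lo,"rail",ra,"-y",r,"+y",l,"stop",st, "ext",um,uM,vm,vM)
    y-=float(lo[1])
print("rail-(-x)",ra[0]-lo[0],"stop-(-y)",st[0]-r[0],"ywidth",l[0]-r[0])
o=lambda U,V:np.round(U*ex+V*ey,1)
U0=lo[0]+95;V0=(r[0]+l[0])/2
print("nest",o(U0,V0),"target butted",o(U0+35,V0+35),"yaw",y)
# housing in nest frame
h=np.array([440.6,-130.5]); print("housing u,v rel nest",h@ex-U0,h@ey-V0)
E
```

```text
Traceback (most recent call last):
FileNotFoundError: [Errno 2] No such file or directory: 'dark.npy'
```

```bash
cat > nest.py <<'E'
from h import *
im=cv2.imread("pics/top0.png"); f=4
up=cv2.resize(im[115:225,175:305],None,fx=f,fy=f,interpolation=cv2.INTER_CUBIC).max(2)
dm=blob(up<122,(260,240))
ct=max(cv2.findContours(dm,0,1)[0],key=cv2.contourArea)[:,0]
W=ray("top",(ct+.5)/f-.5+np.array([175,115]),.012); y=-14.4
for it in range(2):
    th=np.radians(y); ex=np.array([np.cos(th),np.sin(th)]); ey=np.array([-np.sin(th),np.cos(th)])
    u=W[:,:2]*1000@ex; v=W[:,:2]*1000@ey
    def fit(sel,a,bb):
        if sel.sum()<5: return None
        p=np.polyfit(a[sel],bb[sel],1); r=abs(bb-np.polyval(p,a)); q=sel&(r<1.5)
        p=np.polyfit(a[q],bb[q],1); return np.round([np.polyval(p,a[q].mean()),np.degrees(np.arctan(p[0])),q.sum()],2)
    um,uM,vm,vM=u.min(),u.max(),v.min(),v.max()
    iv=(v>vm+20)&(v<vM-45); iu=(u>um+20)&(u<um+90)
    lo=fit(iv&(u<um+10),v,u); ra=fit(iv&(u>um+145),v,u); r=fit(iu&(v<vm+12),u,v); l=fit(iu&(v>vM-12),u,v)
    st=fit((u>um+115)&(u<um+150)&(v>vM-45)&(v<vM-15),u,v)
    print(round(y,2),"-x",lo,"rail",ra,"-y",r,"+y",l,"stop",st, "ext",um,uM,vm,vM)
    if it==0: y+=-float(lo[1])
print("rail-(-x)",ra[0]-lo[0],"ywidth",l[0]-r[0], "stop-(-y)",None if st is None else st[0]-r[0])
o=lambda U,V:np.round(U*ex+V*ey,1)
U0=lo[0]+95;V0=(r[0]+l[0])/2
print("nest",o(U0,V0),"butted",o(U0+35,V0+35),"yaw",y)
h=np.array([440.6,-130.5]); print("housing rel nest",h@ex-U0,h@ey-V0)
E
python3 nest.py
```

```text
-14.4 -x [ 3.4885e+02 -1.4000e-01  2.3700e+02] rail [5.1514e+02 1.8000e-01 2.3400e+02] -y [2.4071e+02 1.6000e-01 1.0500e+02] +y [ 4.6102e+02 -1.0000e-01  1.0400e+02] stop [441.65  -0.66  52.  ] ext 347.7631316324716 537.0781133246243 239.9604655838481 461.9679890058161
-14.26 -x [349.67   0.   238.  ] rail [5.1597e+02 3.2000e-01 2.3500e+02] -y [2.3972e+02 3.0000e-02 1.0400e+02] +y [ 4.6004e+02 -2.6000e-01  1.0500e+02] stop [440.47  -0.8   52.  ] ext 348.5546670907257 537.6702561163266 238.66868590604068 461.0930969179761
rail-(-x) 166.3 ywidth 220.32000000000002 stop-(-y) 200.75000000000003
nest [517.2 229.6] butted [559.7 254.9] yaw -14.26
housing rel nest 14.499283303683 -367.8293529237715
```

>>> apply_moves(motion="0 0 0 0 0.146;0 0 0 0 0.146;0 0 0 0 0.146;0 0 0 0 0.146;0 0 0 0 0.146;0 0 0 0 0.146;0 0 0 0 0.146;0 0 0 0 0.146;0 0 0 0 0.146;0 0 0 0 0.148", squeeze=30)

```text
time: 1.1
position: [0.221, 0.5305, 0.2134]
tool_rot: [2.521, 1.874, -0.001]
contact_force: [-0.8, 0.5, 0.4]
opening: 1.003
```

```bash
cat >> h.py <<'E'
from scipy.spatial.transform import Rotation as Ro
def delta(target,yaw):  # target TCP mm, yaw deg of tool y axis -> tool-frame shift (mm), turn (rad)
    s=sense(); R=Ro.from_rotvec(s["tool_rot"]).as_matrix(); y=R[:,1]
    d=(yaw-np.degrees(np.arctan2(y[1],y[0]))+90)%180-90
    print("t",round(s["time"],2),"pos",np.round(s["position"]*1000,1),"z",np.round(R[:,2],4),"yaw",round(np.degrees(np.arctan2(y[1],y[0])),2),
     "F",np.round(s["contact_force"],1),"open",round(s["opening"],3),"q",np.round(s["joints"],2))
    print(" shift",np.round(R.T@(np.array(target)-s["position"]*1000),1),"turn",round(-np.radians(d),4))
E
python3 -c "
from h import *; delta([440.6,-130.5,140],-16.4)"
```

```text
t 1.1 pos [221.  530.5 213.4] z [-4.e-04 -9.e-04 -1.e+00] yaw -16.73 F [-0.8  0.5  0.4] open 1.003 q [1.16 0.32 1.57 0.   1.26 1.45]
 shift [-569.7  400.6   74. ] turn -0.0058
```

>>> apply_moves(motion="0 -35.6 25 2 0;0 -35.6 25 2 0;0 -35.6 25 2 0;0 -35.6 25 2 0;0 -35.6 25 2 0;0 -35.6 25 2 0;0 -35.6 25 2 0;0 -35.6 25 2 0;0 -35.6 25 2 0;0 -35.6 25 2 0")

```text
time: 2.1
position: [0.3605, 0.117, 0.1938]
tool_rot: [2.515, 1.883, 0.0]
contact_force: [0.4, -0.8, 0.1]
opening: 0.998
```

>>> apply_moves(motion="0 -35.6 25 9 0;0 -35.6 25 9 0;0 -35.6 25 9 0;0 -35.6 25 9 0;0 -35.6 25 9 0;0 -35.6 25 9 0;0 0 0 0 0;0 0 0 0 0;0 0 0 0 0")

```text
time: 3.0
position: [0.4436, -0.1276, 0.1398]
tool_rot: [-2.514, -1.882, 0.0]
contact_force: [0.4, -0.4, -0.0]
opening: 1.001
```

```bash
python3 -c "
from h import *; delta([440.6,-130.5,32],-16.4)
cv2.imwrite('pics/side1.png',vision.grab_frame('side')[:,:,::-1])"
```

```text
t 3.0 pos [ 443.6 -127.6  139.8] z [-8.e-04  7.e-04 -1.e+00] yaw -16.35 F [ 0.4 -0.4 -0. ] open 1.001 q [-0.31  0.21  1.92  0.    1.01 -0.02]
 shift [ -3.7  -2.  107.8] turn 0.0008
```

View pics/side1.png

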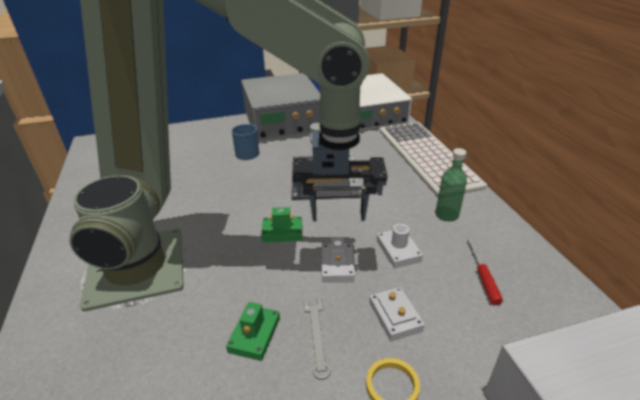

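The side view shows the fingers straddling the tower at about (337,245), with nothing else close. Next I descend and grip.

>>> apply_moves(motion="0 -3.7 -2 10 0;0 0 0 18 0;0 0 0 18 0;0 0 0 18 0;0 0 0 18 0;0 0 0 14 0;0 0 0 8 0;0 0 0 3 0;0 0 0 0 0", squeeze=50)

```text
time: 3.95
position: [0.4411, -0.1312, 0.0328]
tool_rot: [-2.515, -1.883, 0.0]
contact_force: [0.0, -0.4, 0.3]
opening: 1.0
```

>>> apply_moves(motion="255 0 0 0 0;255 0 0 0 0;255 0 0 0 0;255 0 0 0 0;255 0 0 0 0;255 0 0 0 0;255 0 0 0 0;255 0 0 0 0")

```text
time: 4.75
position: [0.4413, -0.1315, 0.0329]
tool_rot: [-2.515, -1.882, -0.0]
contact_force: [-0.9, 0.3, 0.4]
opening: 0.332
```

```bash
python3 -c "
from h import *; delta([440.6,-130.5,32],-16.4)"
```

```text
t 4.75 pos [ 441.3 -131.5   32.9] z [ 0.e+00  1.e-04 -1.e+00] yaw -16.39 F [-0.9  0.3  0.4] open 0.332 q [-0.31  0.35  2.07  0.    0.73 -0.03]
 shift [ 0.8 -0.9  0.9] turn 0.0003
```

>>> apply_moves(motion="255 0 0 0 0;255 0 0 0 0;255 0 0 0 0;255 0 0 -10 0;255 0 0 -20 0;255 0 0 -20 0;255 0 0 -20 0;255 0 0 -10 0;255 0 0 0 0;255 0 0 0 0", squeeze=60)

```text
time: 5.75
position: [0.4406, -0.1313, 0.1124]
tool_rot: [-2.515, -1.882, 0.001]
contact_force: [0.0, 0.6, -2.6]
opening: 0.301
```

```bash
python3 - <<'E'
from h import *
a=np.radians(-14.4); ex=np.array([np.cos(a),np.sin(a)]); ey=np.array([-ex[1],ex[0]])
N=np.array([517.2,229.6]); T=N+(35-18)*ex+(35-25)*ey
print(T); delta([*T,80],-14.4)
for n in("top","side"):
    im=vision.grab_frame(n); cv2.imwrite(f"pics/{n}2.png",im[:,:,::-1])
E
```

```text
[536.15281261 235.05810353]
t 5.75 pos [ 440.6 -131.3  112.4] z [-1.1e-03  4.0e-04 -1.0e+00] yaw -16.39 F [ 0.   0.6 -2.6] open 0.301 q [-0.31  0.24  1.97  0.    0.94 -0.03]
 shift [378.4 -11.7  32.5] turn -0.0347
```

View pics/side2.png

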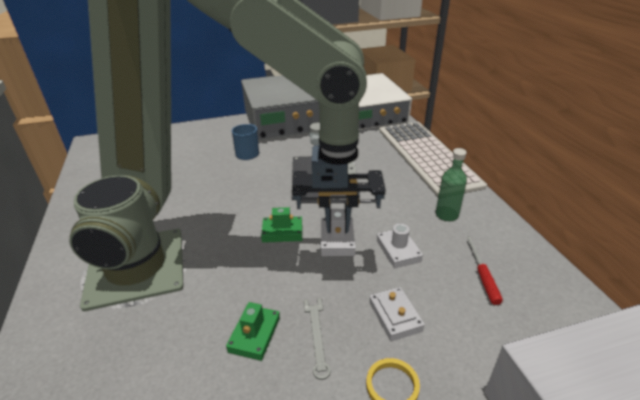

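The housing is held upright and lifted, with the load reading 2.6 N. Next I carry it over the nest.

>>> apply_moves(motion="255 20 -0.6 0 0;255 40 -1.2 0 0;255 42 -1.3 0 0;255 42 -1.3 0 0;255 42 -1.3 0 0;255 42 -1.3 0 0;255 42 -1.3 0 0;255 42 -1.3 0 0;255 40 -1.2 0 0;255 26 -1 0 0")

```text
time: 6.85
position: [0.5366, 0.2372, 0.1115]
tool_rot: [-2.513, -1.884, 0.002]
contact_force: [-0.6, -0.3, -3.6]
opening: 0.308
```

>>> apply_moves(motion="255 0 0 0 -0.0347;255 0 0 0 0;255 0 0 0 0;255 0 0 0 0")

```text
time: 7.25
position: [0.5362, 0.2337, 0.1125]
tool_rot: [-2.483, -1.924, 0.002]
contact_force: [-0.7, 0.1, -3.9]
opening: 0.305
```

```bash
python3 - <<'E'
from h import *
delta([536.2,235.1,55],-14.4)
im=vision.grab_frame("top"); cv2.imwrite("pics/top3.png",im[:,:,::-1])
sd=vision.grab_frame("side")
o=np.zeros((400,800,3),np.uint8); o[:,:400]=cv2.resize(im[110:230,180:300],(400,400)); o[:,400:]=cv2.resize(sd[90:210,270:390],(400,400))
cv2.imwrite("pics/c3.png",o[:,:,::-1])
E
```

```text
t 7.25 pos [536.2 233.7 112.5] z [-1.1e-03 -5.0e-04 -1.0e+00] yaw -14.47 F [-0.7  0.1 -3.9] open 0.305 q [ 0.39  0.42  1.69 -0.    1.04  0.64]
 shift [ 1.4 -0.3 57.5] turn -0.0012
```

View pics/c3.png

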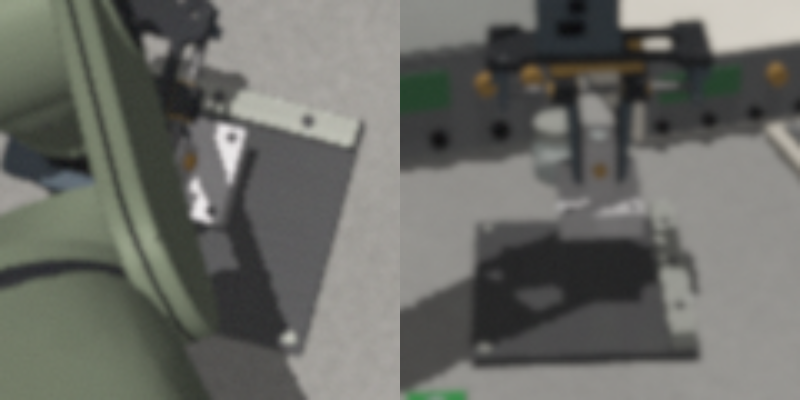

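The housing is held squarely above the plate, with its right flange edge in view and the rail and stop clear. Next I lower it.

>>> apply_moves(motion="255 0 0 12 0;255 0 0 20 0;255 0 0 18 0;255 0 0 8 0;255 0 0 4 0;255 0 0 2 0;255 0 0 0 0;255 0 0 0 0")

```text
time: 8.15
position: [0.5371, 0.2347, 0.0497]
tool_rot: [2.482, 1.925, 0.002]
contact_force: [-0.2, -0.0, -3.7]
opening: 0.306
```

>>> apply_moves(motion="255 0 0 1 0;255 0 0 1 0;255 0 0 1 0;255 0 0 1 0;255 0 0 0 0;255 0 0 0 0")

```text
time: 8.75
position: [0.5366, 0.2345, 0.0449]
tool_rot: [-2.482, -1.926, -0.0]
contact_force: [0.3, 0.8, -3.4]
opening: 0.301
```

>>> apply_moves(motion="255 0 0 1 0;255 0 0 1 0;255 0 0 0 0;255 0 0 0 0")

```text
time: 9.15
position: [0.5366, 0.2345, 0.0449]
tool_rot: [2.482, 1.925, 0.001]
contact_force: [-3.3, -0.9, 9.4]
opening: 0.303
```

>>> apply_moves(motion="255 0 0 1 0;255 0 0 1 0;255 0 0 0 0;255 0 0 0 0")

```text
time: 9.55
position: [0.5366, 0.2345, 0.0449]
tool_rot: [2.482, 1.925, 0.002]
contact_force: [-6.5, -2.3, 21.5]
opening: 0.303
```

>>> apply_moves(motion="255 0 0 1 0;255 0 0 1 0;255 0 0 0.5 0;255 0 0 0 0;255 0 0 0 0;255 0 0 0 0")

```text
time: 10.15
position: [0.5366, 0.2346, 0.0449]
tool_rot: [2.482, 1.925, 0.003]
contact_force: [-9.6, -5.3, 35.9]
opening: 0.305
```

```bash
python3 - <<'E'
from h import *
delta([536.2,235.1,45],-14.4); print(sense()["torque"])
im=vision.grab_frame("top"); cv2.imwrite("pics/top4.png",im[:,:,::-1])
sd=vision.grab_frame("side")
o=np.zeros((400,800,3),np.uint8); o[:,:400]=cv2.resize(im[110:230,180:300],(400,400)); o[:,400:]=cv2.resize(sd[110:210,270:370],(400,400))
cv2.imwrite("pics/c4.png",o[:,:,::-1])
E
```

```text
t 10.15 pos [536.6 234.6  44.9] z [ 0.002  0.001 -1.   ] yaw -14.4 F [-9.6 -5.3 35.9] open 0.305 q [0.39 0.49 1.77 0.   0.89 0.64]
 shift [ 0.4 -0.6 -0.1] turn 0.0
[-0.99636247  2.66734721 -0.05262469]
```

View pics/c4.png

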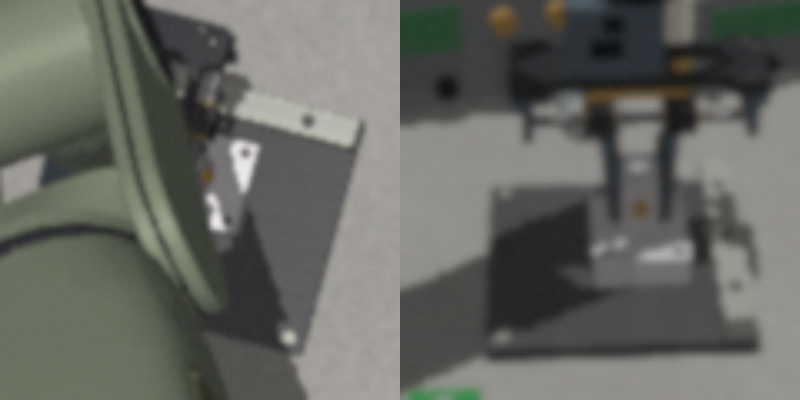

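It sits flat on the plate, with visible gaps to the rail and stop, and was pushed down with 36 N. Next I ease off to about 18 N and slide toward the rail (+tool y, about 17 mm expected).

>>> apply_moves(motion="255 0 0 -1.5 0;255 0 0 -1.5 0;255 0 1 0 0;255 0 2 0 0;255 0 2 0 0;255 0 2 0 0;255 0 2 0 0;255 0 2 0 0;255 0 0 0 0;255 0 0 0 0")

```text
time: 11.25
position: [0.5411, 0.2335, 0.0452]
tool_rot: [-2.478, -1.917, 0.011]
contact_force: [-20.4, 4.2, 28.5]
opening: 0.303
```

```bash
python3 - <<'E'
from h import *
delta([553.6,230.3,45],-14.4); print(sense()["torque"])
E
```

```text
t 11.25 pos [541.1 233.5  45.2] z [-0.0109  0.0026 -0.9999] yaw -14.53 F [-20.4   4.2  28.5] open 0.303 q [0.38 0.5  1.75 0.01 0.91 0.63]
 shift [ 0.1 12.9  0.1] turn -0.0022
[0.74490296 3.72362568 0.01104401]
```

>>> apply_moves(motion="255 0 0 -1 0;255 0 0 -1 0;255 0 0 -0.6 0;255 0 0 0 0;255 0 0 0 0")

```text
time: 11.75
position: [0.5466, 0.2322, 0.045]
tool_rot: [-2.482, -1.924, 0.001]
contact_force: [-6.0, 1.3, 9.8]
opening: 0.303
```

```bash
python3 - <<'E'
from h import *
delta([553.6,230.3,45],-14.4); print(sense()["torque"])
E
```

```text
t 11.75 pos [546.6 232.2  45. ] z [-1.2e-03  9.0e-04 -1.0e+00] yaw -14.42 F [-6.   1.3  9.8] open 0.303 q [0.38 0.5  1.74 0.   0.9  0.63]
 shift [-0.1  7.3 -0.1] turn -0.0004
[0.11827245 1.07603911 0.01931464]
```

>>> apply_moves(motion="255 0 1 0 0;255 0 1 0 0;255 0 1 0 0;255 0 1 0 0;255 0 0 0 0;255 0 0 0 0")

```text
time: 12.35
position: [0.5491, 0.2314, 0.045]
tool_rot: [-2.481, -1.922, 0.004]
contact_force: [-9.3, 2.2, 11.0]
opening: 0.306
```

>>> apply_moves(motion="255 0 1 0 0;255 0 1 0 0;255 0 0 0 0;255 0 0 0 0")

```text
time: 12.75
position: [0.551, 0.2309, 0.045]
tool_rot: [-2.481, -1.922, 0.004]
contact_force: [-9.5, 2.7, 11.3]
opening: 0.307
```

```bash
python3 - <<'E'
from h import *
delta([553.6,230.3,45],-14.4); print(sense()["torque"])
E
```

```text
t 12.75 pos [551.  230.9  45. ] z [-0.0041  0.0011 -1.    ] yaw -14.46 F [-9.5  2.7 11.3] open 0.307 q [0.38 0.5  1.73 0.   0.91 0.63]
 shift [0.1 2.6 0. ] turn -0.001
[0.35720207 1.6558676  0.00552455]
```

Steady sliding friction is about 10 N, and contact should come in about 2.6 mm.

>>> apply_moves(motion="255 0 1 0 0;255 0 1 0 0;255 0 0 0 0;255 0 0 0 0")

```text
time: 13.15
position: [0.553, 0.2304, 0.045]
tool_rot: [-2.481, -1.922, 0.004]
contact_force: [-9.4, 2.3, 11.3]
opening: 0.306
```

>>> apply_moves(motion="255 0 1 0 0;255 0 0 0 0;255 0 0 0 0")

```text
time: 13.45
position: [0.5537, 0.2302, 0.0451]
tool_rot: [-2.48, -1.922, 0.005]
contact_force: [-9.2, 2.2, 10.8]
opening: 0.303
```

>>> apply_moves(motion="255 0 1 0 0;255 0 0 0 0;255 0 0 0 0")

```text
time: 13.75
position: [0.5539, 0.2301, 0.0451]
tool_rot: [-2.48, -1.921, 0.006]
contact_force: [-11.5, 3.8, 13.4]
opening: 0.304
```

```bash
python3 - <<'E'
from h import *
delta([553.6,230.3,45],-14.4); print(sense()["torque"])
E
```

```text
t 13.75 pos [553.9 230.1  45.1] z [-0.006   0.0013 -1.    ] yaw -14.46 F [-11.5   3.8  13.4] open 0.304 q [0.37 0.51 1.72 0.   0.91 0.62]
 shift [ 0.1 -0.4  0.1] turn -0.0011
[0.61645016 2.08789922 0.05963593]
```

>>> apply_moves(motion="255 0 1 0 0;255 0 1 0 0;255 0 0 0 0;255 0 0 0 0")

```text
time: 14.15
position: [0.5541, 0.23, 0.0452]
tool_rot: [-2.478, -1.92, 0.01]
contact_force: [-16.6, 5.2, 16.7]
opening: 0.305
```

```bash
python3 - <<'E'
from h import *
delta([553.6,230.3,45],-14.4); print(sense()["torque"])
E
```

```text
t 14.15 pos [554.1 230.   45.2] z [-0.0096  0.0017 -1.    ] yaw -14.47 F [-16.6   5.2  16.7] open 0.305 q [0.37 0.51 1.72 0.01 0.92 0.62]
 shift [ 0.2 -0.5  0.2] turn -0.0011
[0.98828201 2.84715315 0.18995791]
```

>>> apply_moves(motion="255 0 0 0 -0.005;255 0 0 0 0;255 0 0 0 0")

```text
time: 14.45
position: [0.5541, 0.23, 0.0452]
tool_rot: [-2.474, -1.923, 0.01]
contact_force: [-16.2, 5.0, 16.0]
opening: 0.308
```

```bash
python3 - <<'E'
from h import *
delta([553.6,230.3,45],-14.4); print(sense()["torque"])
E
```

```text
t 14.45 pos [554.1 230.   45.2] z [-0.0097  0.002  -1.    ] yaw -14.29 F [-16.2   5.   16. ] open 0.308 q [0.37 0.51 1.72 0.01 0.92 0.62]
 shift [ 0.2 -0.5  0.2] turn 0.002
[ 0.82664948  2.77779395 -0.29614687]
```

>>> apply_moves(motion="255 0 0 0 -0.005;255 0 0 0 0;255 0 0 0 0")

```text
time: 14.75
position: [0.554, 0.23, 0.0452]
tool_rot: [-2.471, -1.927, 0.01]
contact_force: [-15.6, 3.8, 16.3]
opening: 0.302
```

```bash
python3 - <<'E'
from h import *
delta([553.6,230.3,45],-14.4); print(sense()["torque"])
E
```

```text
t 14.75 pos [554.  230.   45.2] z [-0.0099  0.0023 -0.9999] yaw -14.11 F [-15.6   3.8  16.3] open 0.302 q [0.37 0.51 1.72 0.01 0.92 0.61]
 shift [ 0.2 -0.5  0.2] turn 0.0051
[ 0.68859927  2.72900748 -0.79092602]
```

>>> apply_moves(motion="255 0 0 0 0.008;255 0 0 0 0;255 0 0 0 0")

```text
time: 15.05
position: [0.5541, 0.23, 0.0452]
tool_rot: [-2.476, -1.922, 0.01]
contact_force: [-15.8, 4.7, 15.1]
opening: 0.304
```

```bash
python3 - <<'E'
from h import *
delta([553.6,230.3,45],-14.4); print(sense()["torque"])
a=np.radians(-14.4); ex=np.array([np.cos(a),np.sin(a)]); ey=np.array([-ex[1],ex[0]])
print("rel nest",[(sense()["position"][:2]*1000-[517.2,229.6])@e for e in(ex,ey)])
im=vision.grab_frame("top"); sd=vision.grab_frame("side"); cv2.imwrite("pics/top5.png",im[:,:,::-1])
o=np.zeros((400,800,3),np.uint8); o[:,:400]=cv2.resize(im[120:190,190:260],(400,400),interpolation=cv2.INTER_CUBIC); o[:,400:]=cv2.resize(sd[135:205,295:365],(400,400),interpolation=cv2.INTER_CUBIC)
cv2.imwrite("pics/c5.png",o[:,:,::-1])
E
```

```text
t 15.05 pos [554.1 230.   45.2] z [-0.0096  0.0017 -1.    ] yaw -14.37 F [-15.8   4.7  15.1] open 0.304 q [0.37 0.51 1.72 0.01 0.92 0.62]
 shift [ 0.2 -0.5  0.2] turn 0.0005
[0.92964555 2.81587396 0.10644377]
rel nest [np.float64(35.60283463552087), np.float64(9.541668673666777)]
```

View pics/c5.png

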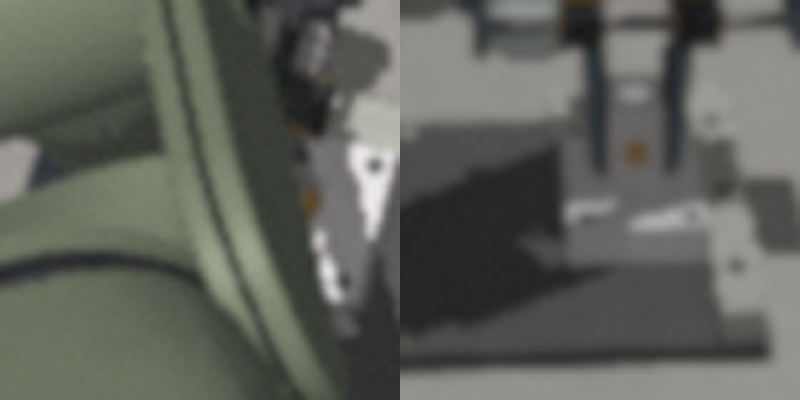

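>>> apply_moves(motion="255 0 -1 0 0;255 0 -1 0 0;255 0 0 0 0;255 0 0 0 0")

```text
time: 15.55
position: [0.554, 0.23, 0.0451]
tool_rot: [-2.478, -1.924, 0.006]
contact_force: [-11.0, 2.8, 12.9]
opening: 0.306
```

>>> apply_moves(motion="255 1 0 0 0;255 1 0 0 0;255 2 0 0 0;255 2 0 0 0;255 2 0 0 0;255 2 0 0 0;255 2 0 0 0;255 0 0 0 0;255 0 0 0 0")

```text
time: 16.45
position: [0.5552, 0.235, 0.0456]
tool_rot: [2.479, 1.927, -0.023]
contact_force: [-15.7, -16.5, 21.8]
opening: 0.303
```

```bash
cat > st.py <<'E'
from h import *
delta([559.7,254.9,45],-14.4); print(sense()["torque"])
a=np.radians(-14.4); ex=np.array([np.cos(a),np.sin(a)]); ey=np.array([-ex[1],ex[0]])
s=sense(); f=s["contact_force"][:2]
print("rel nest",[round((s["position"][:2]*1000-[517.2,229.6])@e,2) for e in(ex,ey)],"Fu,Fv",f@ex,f@ey)
E
python3 st.py
```

```text
t 16.45 pos [555.2 235.   45.6] z [-0.0106 -0.0103 -0.9999] yaw -14.27 F [-15.7 -16.5  21.8] open 0.303 q [ 0.38  0.52  1.71 -0.01  0.93  0.64]
 shift [20.4 -0.5  0.3] turn 0.0022
[-2.9446386   2.31348586 -0.39930265]
rel nest [np.float64(35.47), np.float64(14.66)] Fu,Fv -11.131222996543057 -19.932108793557056
```

>>> apply_moves(motion="255 0 -0.5 -0.5 0;255 0 -0.5 -0.5 0;255 0 0 -0.5 0;255 0 0 0 0;255 0 0 0 0")

```text
time: 16.95
position: [0.5559, 0.2377, 0.0454]
tool_rot: [2.48, 1.927, -0.015]
contact_force: [-8.2, -8.5, 8.6]
opening: 0.303
```

```bash
python3 st.py
```

```text
t 16.95 pos [555.9 237.7  45.4] z [-0.0073 -0.006  -1.    ] yaw -14.3 F [-8.2 -8.5  8.6] open 0.303 q [ 0.39  0.52  1.71 -0.    0.93  0.64]
 shift [17.6 -0.6  0.3] turn 0.0017
[-1.52069308  1.40767515 -0.30425724]
rel nest [np.float64(35.49), np.float64(17.44)] Fu,Fv -5.827220811804624 -10.312281476361429
```

>>> apply_moves(motion="255 1 0 0 0;255 1 0 0 0;255 1 0 0 0;255 1 0 0 0;255 1 0 0 0;255 1 0 0 0;255 1 0 0 0;255 1 0 0 0;255 0 0 0 0;255 0 0 0 0")

```text
time: 17.95
position: [0.5578, 0.2452, 0.0454]
tool_rot: [2.48, 1.927, -0.016]
contact_force: [-8.5, -9.0, 8.9]
opening: 0.308
```

```bash
python3 st.py
```

```text
t 17.95 pos [557.8 245.2  45.4] z [-0.0076 -0.0065 -1.    ] yaw -14.3 F [-8.5 -9.   8.9] open 0.308 q [ 0.4   0.52  1.7  -0.    0.93  0.65]
 shift [ 9.8 -0.5  0.3] turn 0.0018
[-1.64786214  1.43200073 -0.29961904]
rel nest [np.float64(35.43), np.float64(25.25)] Fu,Fv -6.029868984747375 -10.834418447538583
```

Steady slide along the rail. The stop is expected in about 9–10 mm.

>>> apply_moves(motion="255 1 0 0 0;255 1 0 0 0;255 1 0 0 0;255 1 0 0 0;255 1 0 0 0;255 1 0 0 0;255 1 0 0 0;255 0 0 0 0;255 0 0 0 0")

```text
time: 18.85
position: [0.5595, 0.252, 0.0454]
tool_rot: [2.48, 1.927, -0.016]
contact_force: [-8.7, -8.2, 8.9]
opening: 0.307
```

>>> apply_moves(motion="255 1 0 0 0;255 1 0 0 0;255 0 0 0 0;255 0 0 0 0")

```text
time: 19.25
position: [0.5601, 0.2539, 0.0454]
tool_rot: [2.48, 1.927, -0.016]
contact_force: [-8.1, -9.2, 9.2]
opening: 0.306
```

```bash
python3 st.py
```

```text
t 19.25 pos [560.1 253.9  45.4] z [-0.0075 -0.0065 -1.    ] yaw -14.3 F [-8.1 -9.2  9.2] open 0.306 q [ 0.41  0.53  1.68 -0.    0.94  0.66]
 shift [ 0.8 -0.6  0.4] turn 0.0018
[-1.68797931  1.48146922 -0.28583926]
rel nest [np.float64(35.46), np.float64(34.23)] Fu,Fv -5.596139908890618 -10.900470537222622
```

>>> apply_moves(motion="255 1 0 0 0;255 0 0 0 0;255 0 0 0 0")

```text
time: 19.55
position: [0.5602, 0.2545, 0.0454]
tool_rot: [2.48, 1.927, -0.017]
contact_force: [-8.8, -10.5, 9.2]
opening: 0.302
```

>>> apply_moves(motion="255 1 0 0 0;255 0 0 0 0;255 0 0 0 0")

```text
time: 19.85
position: [0.5602, 0.2546, 0.0455]
tool_rot: [2.479, 1.927, -0.019]
contact_force: [-8.8, -13.2, 11.3]
opening: 0.305
```

```bash
python3 st.py
```

```text
t 19.85 pos [560.2 254.6  45.5] z [-0.0084 -0.0086 -0.9999] yaw -14.29 F [ -8.8 -13.2  11.3] open 0.305 q [ 0.41  0.53  1.68 -0.01  0.94  0.66]
 shift [ 0.2 -0.6  0.5] turn 0.002
[-2.12174702  1.47401719 -0.27157776]
rel nest [np.float64(35.44), np.float64(34.89)] Fu,Fv -5.264820450741901 -15.014645187233949
```

>>> apply_moves(motion="255 1 0 0 0;255 1 0 0 0;255 0 0 0 0;255 0 0 0 0")

```text
time: 20.25
position: [0.5602, 0.2547, 0.0456]
tool_rot: [2.477, 1.926, -0.023]
contact_force: [-9.8, -18.7, 13.5]
opening: 0.302
```

```bash
python3 st.py
```

```text
t 20.25 pos [560.2 254.7  45.6] z [-0.0097 -0.0118 -0.9999] yaw -14.27 F [ -9.8 -18.7  13.5] open 0.302 q [ 0.41  0.53  1.68 -0.01  0.95  0.67]
 shift [ 0.1 -0.6  0.6] turn 0.0024
[-2.93296701  1.61514618 -0.32155437]
rel nest [np.float64(35.46), np.float64(34.99)] Fu,Fv -4.833797957868816 -20.579477680462112
```

>>> apply_moves(motion="255 -1 -0.2 0 0;255 -1 -0.2 0 0;255 -1 -0.2 0 0;255 -1 -0.2 0 0;255 0 0 0 0;255 0 0 0 0")

```text
time: 20.85
position: [0.5601, 0.2545, 0.0453]
tool_rot: [2.48, 1.927, -0.013]
contact_force: [-6.7, -8.3, 6.3]
opening: 0.305
```

```bash
python3 st.py
```

```text
t 20.85 pos [560.1 254.5  45.3] z [-0.0057 -0.0057 -1.    ] yaw -14.29 F [-6.7 -8.3  6.3] open 0.305 q [ 0.41  0.53  1.68 -0.    0.94  0.66]
 shift [ 0.3 -0.5  0.3] turn 0.0018
[-1.39892318  1.1691869  -0.21951725]
rel nest [np.float64(35.4), np.float64(34.8)] Fu,Fv -4.4188837992709615 -9.73251823056946
```

>>> apply_moves(motion="255 -0.5 -0.2 1 0;255 -0.5 -0.2 1 0;255 -0.5 -0.2 0.5 0;255 -0.5 -0.2 0 0;255 0 0 0 0;255 0 0 0 0")

```text
time: 21.45
position: [0.56, 0.2543, 0.045]
tool_rot: [2.48, 1.927, -0.005]
contact_force: [-8.1, -5.5, 15.3]
opening: 0.304
```

```bash
python3 st.py
```

```text
t 21.45 pos [560.  254.3  45. ] z [-0.0021 -0.0024 -1.    ] yaw -14.3 F [-8.1 -5.5 15.3] open 0.304 q [ 0.41  0.53  1.69 -0.    0.93  0.66]
 shift [ 0.5 -0.5 -0. ] turn 0.0018
[-0.80939928  1.26674185 -0.03901484]
rel nest [np.float64(35.36), np.float64(34.57)] Fu,Fv -6.4984660354282795 -7.346835824796381
```

Butted on both faces and untilted, and the tool still presses lightly toward both. Next I release.

>>> apply_moves(motion="120 0 0 0 0;120 0 0 0 0;120 0 0 0 0;120 0 0 0 0;120 0 0 0 0;120 0 0 0 0")

```text
time: 22.05
position: [0.5611, 0.2561, 0.0429]
tool_rot: [-2.48, -1.928, 0.0]
contact_force: [-0.0, -0.0, -0.6]
opening: 0.529
```

```bash
python3 st.py
```

```text
t 22.05 pos [561.1 256.1  42.9] z [-0.  0. -1.] yaw -14.28 F [-0.  -0.  -0.6] open 0.529 q [0.41 0.53 1.69 0.   0.92 0.66]
 shift [-1.5 -1.1 -2.1] turn 0.0021
[-0.13918575  0.06368134 -0.05032366]
rel nest [np.float64(35.96), np.float64(36.6)] Fu,Fv -0.018588957681348127 -0.045631894471232906
```

Force is zero and the gripper is open with 48 mm between the pads. Next I go straight up, then away to clear the top camera's view.

>>> apply_moves(motion="120 0 0 -10 0;120 0 0 -20 0;120 0 0 -25 0;120 0 0 -30 0;120 0 0 -30 0;120 0 0 -20 0;120 -30 -20 0 0;120 -40 -25 0 0;120 -40 -25 0 0;120 -40 -25 0 0")

```text
time: 23.05
position: [0.4306, 0.1331, 0.1787]
tool_rot: [2.479, 1.929, 0.001]
contact_force: [-0.3, -1.2, -0.3]
opening: 0.531
```

>>> apply_moves(motion="120 -40 -20 0 0;120 -40 -20 0 0;120 -40 -20 0 0;120 -40 -10 0 0;120 -40 0 0 0;120 0 0 0 0;120 0 0 0 0")

```text
time: 23.75
position: [0.315, -0.0429, 0.1787]
tool_rot: [2.483, 1.923, 0.003]
contact_force: [-0.2, 0.5, -0.4]
opening: 0.53
```

```bash
python3 - <<'E'
from h import *
print(sense()["time"],sense()["position"])
im=vision.grab_frame("top"); sd=vision.grab_frame("side"); cv2.imwrite("pics/top6.png",im[:,:,::-1])
o=np.zeros((400,800,3),np.uint8); o[:,:400]=cv2.resize(im[110:220,185:295],(400,400),interpolation=cv2.INTER_CUBIC); o[:,400:]=cv2.resize(sd[130:210,285:365],(400,400),interpolation=cv2.INTER_CUBIC)
cv2.imwrite("pics/c6.png",o[:,:,::-1])
g=im.min(2)
for th in (180,195,210):
    n,L,s,c=cv2.connectedComponentsWithStats((g[110:190,185:295]>th).astype(np.uint8))
    k=1+s[1:,4].argmax(); ct=max(cv2.findContours((L==k).astype(np.uint8),0,2)[0],key=cv2.contourArea)[:,0]+[185,110]
    print(th,s[k,4],rect(ray("top",ct,.036))[:3])
E
```

```text
23.75 [ 0.3149635  -0.0429448   0.17873844]
180 951 (array([560.2, 255.6]), array([ 70.3, 100. ]), np.float32(-14.637663))
195 824 (array([560.2, 255.6]), array([68.9, 98.4]), np.float32(-14.310817))
210 710 (array([559.7, 255.2]), array([65.9, 96. ]), np.float32(-14.312578))
```

View pics/c6.png

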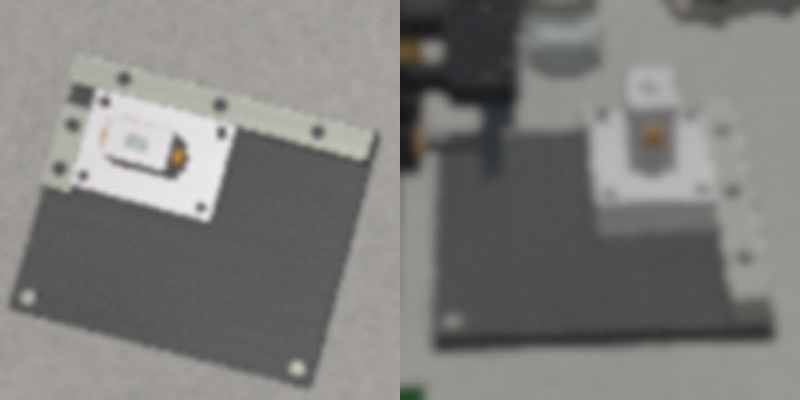

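The housing is flush against both the rail and the stop. It measures (560.2, 255.6) mm at yaw −14.4°, against an expected (559.7, 254.9) at −14.4°. The robot is clear of it, so I hand in.

```bash
python3 -c "
from plant import job; print(job.job_done())"
```

```text
the job is handed in; nothing more can be done
None
```

The housing with the square-cornered tower is in the nest, butted against both the long rail and the end stop, and the job is handed in at about 24 s. I gripped it by the ±x faces of its tower and set it flat on the plate, about 18 mm from the rail and 25 mm from the stop. I pushed it down with about 36 N, then slid it square against the rail and along the rail to the stop, and let go.

**Final position:** the last top view puts the housing at (560.2, 255.6) mm, yaw about −14.4°. The position expected from the measured nest was (559.7, 254.9) mm, −14.4°, so it agrees within 1 mm, inside the 2 mm calibration. No gap shows at the rail or the stop, and the gripper was clear with no contact force.

**What went less smoothly:** friction was higher than I expected. The first part of each slide lagged its command until I eased the downforce to about 10 N. The tool leaned up to about 0.9° while pressing, and its tip rose up to 0.7 mm, so the housing may have tipped slightly on the plate. The lean was nearly gone (about 0.2°) when I released.

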